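# Shift the bench kneader's gear lever through its H-gate

## Robot

A 6-joint arm with a two-finger parallel gripper is mounted at the origin on the work surface. World frame = base frame: x ahead of the robot, y to its left, z up, the work surface at z = 0. Lengths are in m, angles in rad, forces in N, time in s.
With the tool pointing down it reaches from about 0.35 to 0.775 m from the base axis. Payload 7.3 kg.
Tool frame: the origin (TCP) lies between the finger pads; the fingertips stand 25 mm ahead of it and the grasp point (between the pads) lies 6 mm ahead of it; z points along the fingers, x is the direction in which the jaws open and shut, and the axes are right-handed (so a half turn about z gives the same grasp; the last joint's range is limited). The gripper opens to 92 mm and grips with 3 to 60 N. Pads are 19 mm wide; open, the fingers measure 130 mm over their backs; the gripper's body (75 mm by 190 mm) begins 47 mm behind the grasp point.
Start: joints at [1.142, 0.342, 1.524, -0, 1.275, -0.146], TCP at [0.146, 0.504, 0.223] pointing down, gripper open.
Joint ranges: [-2.53, 2.53], [-0.77, 2.02], [0.04, 2.7], [-1, 4.14], [0.28, 2.66], [-3.11, 3.11]. Speed limits (rad/s): [2.57, 2.57, 3.14, 3.14, 3.14, 3.14].

## Interface

Orientations are given as a rotation vector (axis times angle).
In Python, from rig import sensors, vision, robot gives the robot as it stands.
- The arm moves only by the tool jog_arm, never from a script. Its argument "motion" is a list of rows, each an object with "delta_pos": the shift along the world's x, y, z in m, a list of three; "rot": the turn, a rotation vector about the world's x, y, z in rad, a list of three. In form: [{"delta_pos": [tx, ty, tz], "rot": [rx, ry, rz]}, ...]. A call has 1 to 8 rows; each row shifts and turns the pose as measured when the row begins; what a row does not reach is not made up. A row lasts 1/10 s, in which the tool goes at most 50 mm and 8.59 degrees, less where a joint would pass 70% of its speed; a pose out of reach is approached as far as the arm can. A call is refused whole if a number of a shift passes 0.05 or a number of a turn 0.15, either way. A call with a gripper value outside its range is refused whole. "claw" is the opening, from -1 (shut) to 1 (fully open), set as the call begins (left out, the last holds). The fingers move at their own pace and stop on an object; "newtons" is the grip in N (left out, the last holds). Time passes only in rows, so rows that do not move let the fingers close. It gives the time, the measured TCP pose, the force and the opening at its end, in the units of the state.
- sensors.sense(): the state, without advancing time (a new reading comes with each control period).
- vision.get_image(name): name is "side" or "top"; returns a dict with "image" (480x640x3 uint8, red, green, blue), "mtx" (3x3 intrinsics, pixels), "k1" (the pictures are not rectified: a ray, as slopes to the right and down, at radius r is drawn at 1 + k1 r^2 times it, then the intrinsics apply), "R" (3x3) and "t" (3): a world point X has camera coordinates R X + t. Camera axes: x right, y down, z forward; pixel columns grow to the right and rows downward; lengths in m; the calibration is good to about 2 mm. A picture is of the moment at which its call begins. There is no depth.
- robot.sign_off(): hands the job in, once; it reports no verdict.
The state is a dict: "t": time; "joint_positions": joint angles; "qvel": joint speeds; "tau": joint torques, N m; "tool_pos": TCP position; "tool_rot": TCP orientation; "wrist_force": force on the tool from outside, world axes, zero at the start; "ft_torque": the same for the moment, N m; "finger_gap": finger opening in m.
Only numpy, scipy, OpenCV 4.12 (cv2) and the standard library are available. Lean on these libraries where they do the work, as an engineer would, in place of code of your own. Each camera call takes 0.05 s, during which the arm holds its last target.

## Task

Change the gear of the bench kneader: with the fingertips or the outside of the fingers, push its black lever out of the right-hand side of the H-shaped gate, across the middle lane, and on into the left-hand slot that is marked with the raised ring, fully home at the slot's end (right and left as the robot sees them). Only push the lever, never pinch it, and leave it there; leave all the other things on the machine and around it where they stand.

Things in the scene. Friction and masses are not known exactly. Their poses are not given: they have to be found in the camera images.
- kneader: white bench kneader, fixed. Housing 240 mm (x) by 400 mm (y), deck 128 mm high; steel bowl on its far side, 200 mm wide, rim 140 mm high, centre 215 mm along +x. Origin: under the housing's middle, at table height. x points away from the robot towards the bowl, y to the left, z up; it stands turned a little either way. On mid deck is a 184 x 120 mm aluminium gate plate, its top at 140 mm
- gate_centre (a point): centre of the H cut in the gate plate, at the plate's top; axes as the kneader's. Two slots run along x, their middle lines 24 mm left and right (y) of here, joined at half length by a lane along y. Slots and lane are 18 mm wide, corners rounded; the slots end at 36 mm in x, far and near. The rigid tongues between them are 30 mm wide. So: left far, left near, right far, right near slots
- ring_mark: raised flat ring, dark steel, 34 mm outside, 18 mm inside, 4 mm high, on the gate plate past the end of the slot to be used, left far or left near: 64 mm far or near (x) and 32 mm left (y) of the gate's centre. Origin: centre of its underside. The right slots have a square (near) and a diagonal cross (far)
- bar_mark: raised flat bar, dark steel, 34 x 10 x 4 mm, past the end of the other left slot; ring and bar change places from run to run, always in line along the kneader's x, 128 mm apart. Origin: centre of its underside
- select (a joint): sideways tilt of the lever, rad, about a pivot 34 mm above the table under the gate's centre: 0 upright, + to the left; about +0.235 in the middle of a left slot, -0.235 in a right one; it has about 0.03 play either way in a slot and stops at 0.264
- shift (a joint): tilt of the lever along the slots, rad, about the same pivot: 0 in the middle lane (play about 0.03), + to the kneader's +x, stopped at +0.29 at the far ends and -0.29 at the near ends. It starts anywhere along the right-hand side. Both tilts have plain friction and no spring: a slow push of about 2 to 3 N on the grip moves the lever, and it stays where it is left
- handle_top (a point): middle of the top of the lever's black grip, 178 mm from the pivot along the lever (212 mm above the table when upright). The grip is a square block 30 x 30 mm, 62 mm long, corners bevelled 5 mm, its underside 10 mm above the gate plate; below it a 12 mm steel neck runs through the gate. The point's z points up along the lever
- face_near: Side towards the robot (the lever's -x) of the black grip: origin in the middle of that side, 15 mm out from the lever's own line and 31 mm below the grip's top; it tilts with the lever
- face_far: Side away from the robot (the lever's +x) of the black grip: origin in the middle of that side, 15 mm out from the lever's own line and 31 mm below the grip's top; it tilts with the lever
- face_left: Left side (the lever's +y) of the black grip: origin in the middle of that side, 15 mm out from the lever's own line and 31 mm below the grip's top; it tilts with the lever
- face_right: Right side (the lever's -y) of the black grip: origin in the middle of that side, 15 mm out from the lever's own line and 31 mm below the grip's top; it tilts with the lever
- measure_cup: bystander: steel measuring cup, 52 mm wide, 45 mm high, on the left end of the machine's deck. Origin: underside
- mouthpiece: bystander: silvery brass-instrument mouthpiece, 27 mm wide, 75 mm high, standing on the right end of the deck. Origin: underside
- mug: bystander: blue mug, 80 mm wide, 90 mm high, with a side handle. Origin: underside
- rice_bowl: bystander: white bowl, 116 mm wide, 60 mm high. Origin: underside
- soap_bottle: bystander: white bottle, 60 mm wide, 170 mm high. Origin: underside
- oil_jar: bystander: amber jar, 56 mm wide, 70 mm high. Origin: underside
- dish_brush: bystander: brush with a wooden handle, lying. Origin: underside

How it is judged:
On the way:
1. the lever crosses the gate along the middle lane (value of joint select between 0 and 0.16 rad and value of joint shift between -0.07 and 0.07 rad).
At the end, for the whole second after the job is handed in: the lever is in the left-hand slot half beside the ring mark (select above 0.18 rad), within 0.045 rad (about 7 mm at the grip) of that slot's end (shift beyond 0.245 rad on the ring's side), and at rest (value of joint select between 0.18 and 0.29 rad and ((x of ring_mark in the frame of kneader above 0 m and value of joint shift above 0.245 rad) or (x of ring_mark in the frame of kneader below 0 m and value of joint shift below -0.245 rad)) and velocity of joint select between -0.05 and 0.05 rad/s and velocity of joint shift between -0.05 and 0.05 rad/s); the robot touches nothing.
It fails at once if the lever is pinched (both near and far sides, or both left and right sides, pressed by the fingers at once with more than 1 N) ((contact force between the fingers and face_near above 1 N and contact force between the fingers and face_far above 1 N) or (contact force between the fingers and face_left above 1 N and contact force between the fingers and face_right above 1 N)).
It fails at once if a bystander is moved more than 25 mm or lifted (distance of any of measure_cup, mouthpiece, mug, rice_bowl, soap_bottle, oil_jar, dish_brush from where it was at the start of the episode above 0.025 m).
It fails at once if a standing bystander is tipped over (angle between any of measure_cup, mouthpiece, mug, rice_bowl, soap_bottle, oil_jar's own z axis and vertical above 0.5 rad).
It also fails if it takes over 59 s, if anything falls off the work surface, if the arm or the gripper's body presses on something with over 40 N, if the wrist force passes 120 N, or if a joint passes its speed limit or range.

## Working session

There is one attempt and no reset: what is moved stays moved. The work goes in short steps, Python scripts to look and compute and a tool call to move; the robot and the scene stay as the last step left them, time stands still between calls to the robot, and variables do not carry over. Pictures are saved under pics/ and viewed, and the job is handed in when it is done.

Besides the shell and the picture viewer there is one more tool, called as name(argument=value, ...), one argument or row to a line, values as JSON. jog_arm: Moves the arm, as the interface text tells. Its arguments: {"type":"object","properties":{"motion":{"type":"array","items":{"type":"object","properties":{"delta_pos":{"type":"array","items":{"type":"number"}},"rot":{"type":"array","items":{"type":"number"}}}}},"claw":{"type":"number"},"newtons":{"type":"number"}},"required":["motion"]}

```bash
mkdir -p pics; ls; python3 - <<'E'
from rig import sensors, vision, robot
import cv2,pickle
print(sensors.sense())
for n in("top","side"):
    d=vision.get_image(n);pickle.dump(d,open(f'{n}.pkl','wb'))
    cv2.imwrite(f'pics/{n}0.png',d["image"][:,:,::-1]);print(n,d['mtx'],d['k1'],d['R'],d['t'])
E
```

```text
pics
{'t': 0.0, 'joint_positions': array([ 1.14199076e+00,  3.42728077e-01,  1.52501307e+00,  1.71092897e-05,
        1.27540212e+00, -1.46008362e-01]), 'qvel': array([ 0.00018187, -0.00131393, -0.00108627, -0.00137896,  0.00049715,
        0.00043683]), 'tau': array([-1.92736052e-04, -4.31245422e+01, -2.44220585e+01,  7.16987858e-02,
        5.62233967e-02, -1.41836672e-04]), 'tool_pos': array([0.14630206, 0.50377403, 0.22214357]), 'tool_rot': array([ 2.51175755e+00,  1.88576532e+00, -2.15165406e-03]), 'wrist_force': array([-0.59163029, -1.09365041,  0.33666765]), 'ft_torque': array([-0.0046922 ,  0.02112575,  0.04511798]), 'finger_gap': 0.09181145639688995}
top [[483.23763285   0.         320.94275412]
 [  0.         483.23763285 239.65697905]
 [  0.           0.           1.        ]] -0.08330481759958873 [[ 0.02220461 -0.99972266  0.00784591]
 [-0.98969107 -0.02309109 -0.14134495]
 [ 0.14148692 -0.00462652 -0.98992931]] [0.01420039 0.52194871 1.35283464]
side [[442.87844098   0.         320.83487835]
 [  0.         442.87844098 237.81489394]
 [  0.           0.           1.        ]] 0.03366853017626215 [[ 0.93752055 -0.34780992 -0.00913653]
 [-0.19358018 -0.499615   -0.8443409 ]
 [ 0.28910539  0.7933556  -0.53572844]] [-0.43411741  0.23917264  0.90963276]
```

View pics/top0.png

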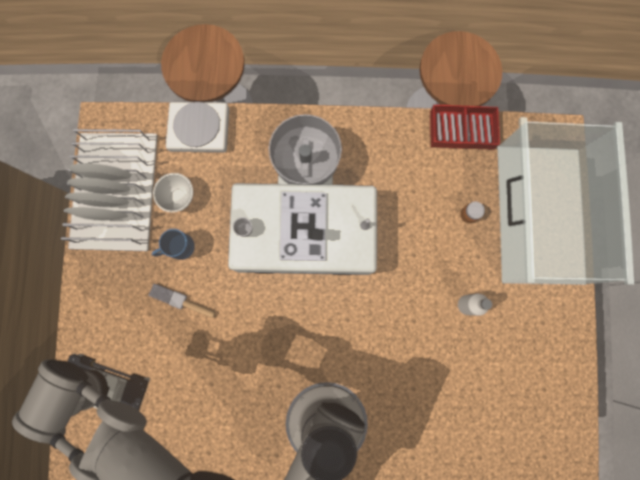

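View pics/side0.png

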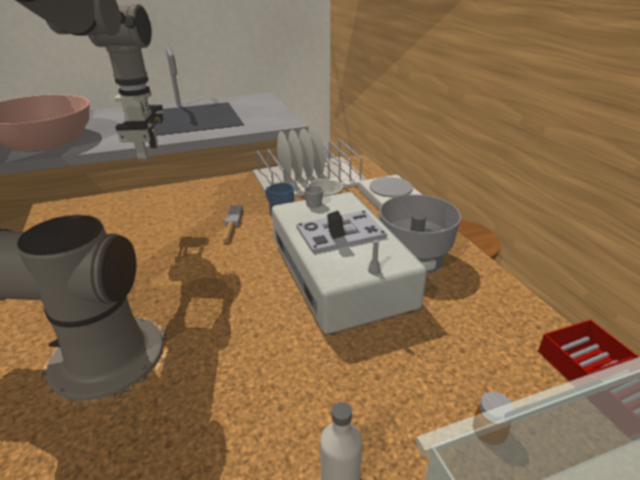

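```bash
python3 - <<'E'
import pickle,cv2
i=pickle.load(open('top.pkl','rb'))['image'][:,:,::-1]
cv2.imwrite('pics/topc.png',cv2.resize(i[170:320,210:410],None,fx=4,fy=4,interpolation=cv2.INTER_CUBIC))
i=pickle.load(open('side.pkl','rb'))['image'][:,:,::-1]
cv2.imwrite('pics/sidec.png',cv2.resize(i[170:320,210:410],None,fx=4,fy=4,interpolation=cv2.INTER_CUBIC))
E
```

```text
(no output)
```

View pics/topc.png

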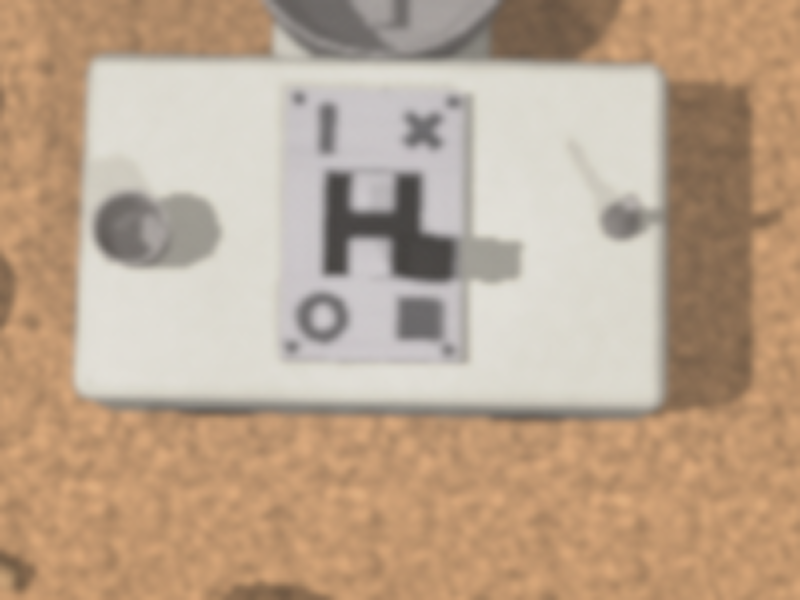

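View pics/sidec.png

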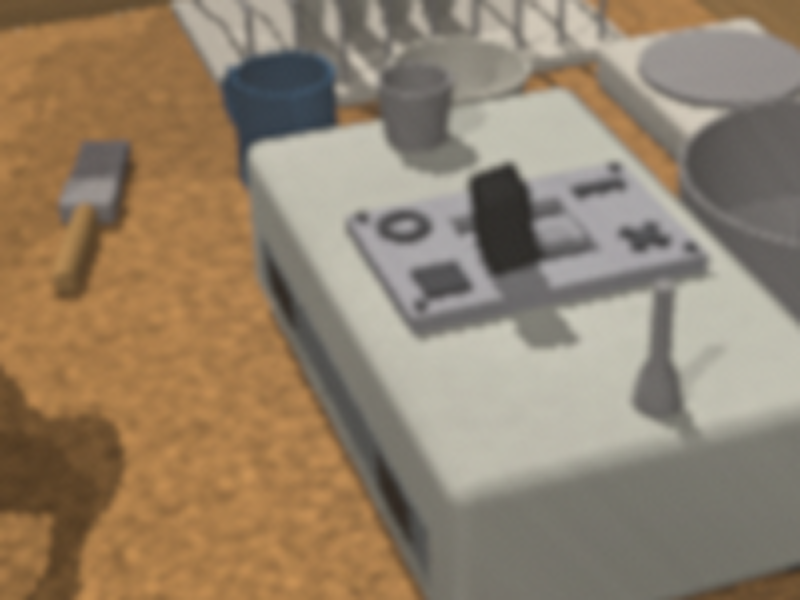

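```bash
cat > h.py <<'E'
import numpy as np,cv2,pickle
from scipy.optimize import least_squares
from scipy.spatial.transform import Rotation as Ro
def proj(d,X):
    c=np.atleast_2d(X)@d['R'].T+d['t'];s=c[:,:2]/c[:,2:];r2=(s**2).sum(1,keepdims=True)
    s=s*(1+d['k1']*r2);return s@d['mtx'][:2,:2].T+d['mtx'][:2,2]
def K(p,L):
    c,s=np.cos(p[2]),np.sin(p[2]);L=np.atleast_2d(L)
    return np.c_[p[0]+c*L[:,0]-s*L[:,1],p[1]+s*L[:,0]+c*L[:,1],L[:,2]]
def lev(sel,sh,P):
    # two-tilt lever, P in lever frame from pivot
    R=Ro.from_euler('XY',[-sel,sh]).as_matrix()
    return np.atleast_2d(P)@R.T+[0,0,.034]
G=np.array([[x,y,z] for z in(.116,.178) for x,y in((.015,.015),(.015,-.015),(-.015,-.015),(-.015,.015))])
def crop(d,x0,y0,w=200,h=150,f=4): return cv2.resize(np.ascontiguousarray(d['image'][y0:y0+h,x0:x0+w,::-1]),None,fx=f,fy=f,interpolation=cv2.INTER_CUBIC)
def ov(d,name,p,sel,sh,x0=210,y0=170):
    im=crop(d,x0,y0)
    q=lambda L:np.int32(np.round((proj(d,K(p,L))-[x0,y0]+.5)*4-.5)).reshape(-1,1,2)
    g=q(lev(sel,sh,G))
    for a in(g[:4],g[4:]):cv2.polylines(im,[a],True,(0,255,0),1)
    for i in range(4):cv2.line(im,tuple(map(int,g[i,0])),tuple(map(int,g[i+4,0])),(0,255,0),1)
    cv2.polylines(im,[q([[a*.092,b*.06,.14] for a,b in((1,1),(1,-1),(-1,-1),(-1,1))])],True,(0,0,255),1)
    cv2.polylines(im,[q([[x,y,.14] for x,y in((.036,.033),(.036,.015),(.009,.015),(.009,-.015),(.036,-.015),(.036,-.033),(-.036,-.033),(-.036,-.015),(-.009,-.015),(-.009,.015),(-.036,.015),(-.036,.033))])],True,(255,0,0),1)
    cv2.imwrite(name,im)
E
python3 - <<'E'
from h import *
T=pickle.load(open('top.pkl','rb'));S=pickle.load(open('side.pkl','rb'))
L=np.array([[-.064,.032,.144],[.064,.032,.144],[.092,.06,.14],[.092,-.06,.14],[-.092,-.06,.14],[-.092,.06,.14],[.036,.033,.14],[-.036,.033,.14],[.064,-.032,.144],[-.064,-.032,.144]])
u=np.array([[322,317],[327,129],[285,87],[471,94],[466,361],[282,360],[326,173],[323,274],[422,131],[420,318]])
u=(u+.5)/4-.5+[210,170]
s=np.array([[404,226],[600,187],[642,236],[441,280]]);s=(s+.5)/4-.5+[210,170];Ls=L[[0,1,8,9]]
for lab,f in(('top',lambda p:(proj(T,K(p,L))-u).ravel()),('side',lambda p:(proj(S,K(p,Ls))-s).ravel()),('both',lambda p:np.r_[(proj(T,K(p,L))-u).ravel(),(proj(S,K(p,Ls))-s).ravel()])):
    r=least_squares(f,[.5,0,0]);print(lab,r.x.round(4),np.abs(r.fun).max().round(2))
p=r.x;np.save('p.npy',p)
for sh in(-.1,-.05,-.15):
    pass
ov(T,'pics/o1.png',p,-.235,-.1);ov(S,'pics/o2.png',p,-.235,-.1)
cv2.imwrite('pics/o12.png',cv2.hconcat([cv2.resize(cv2.imread(f'pics/o{i}.png')[100:400,150:650],None,fx=.8,fy=.8) for i in(1,2)]))
E
```

```text
top [0.5435 0.0748 0.0092] 1.32
side [0.5415 0.0748 0.0035] 0.64
both [0.5429 0.0749 0.0079] 1.34
```

View pics/o12.png

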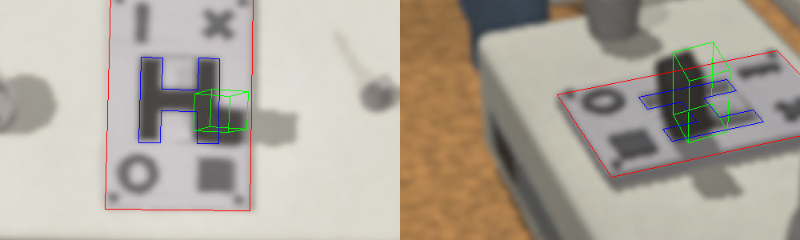

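```bash
python3 - <<'E'
from h import *
T=pickle.load(open('top.pkl','rb'));S=pickle.load(open('side.pkl','rb'));p=np.load('p.npy')
rows=[]
for sh in(-.18,-.22):
    ov(T,'pics/o1.png',p,-.235,sh);ov(S,'pics/o2.png',p,-.235,sh)
    rows.append(cv2.hconcat([cv2.imread('pics/o1.png')[120:400,250:630],cv2.imread('pics/o2.png')[120:400,350:730]]))
cv2.imwrite('pics/o3.png',cv2.vconcat(rows))
E
```

```text
(no output)
```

View pics/o3.png

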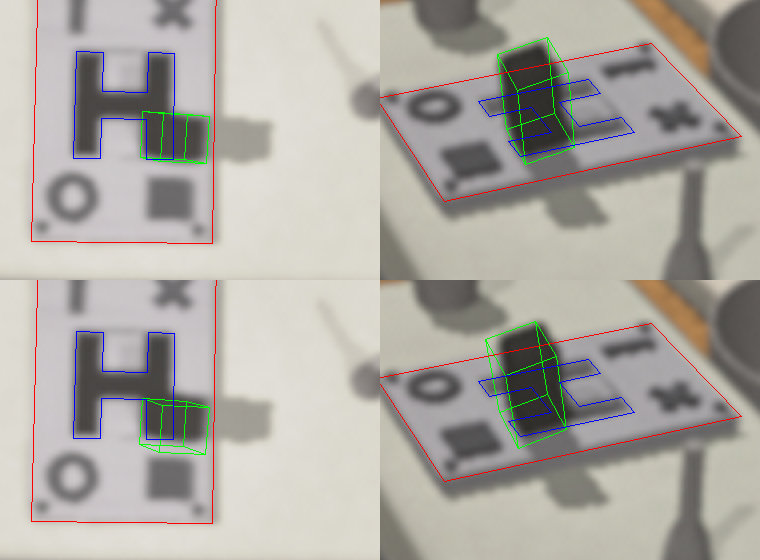

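jog_arm(
  claw=-1,
  newtons=20,
  motion=[
    {"delta_pos": [0, 0, 0.03], "rot": [0, 0, 0]},
    {"delta_pos": [0, 0, 0.04], "rot": [0, 0, 0]},
    {"delta_pos": [0.02, -0.029, 0], "rot": [0, 0, 0.02]},
    {"delta_pos": [0.02, -0.029, 0], "rot": [0, 0, 0.02]},
    {"delta_pos": [0.02, -0.029, 0], "rot": [0, 0, 0.02]},
    {"delta_pos": [0.02, -0.029, 0], "rot": [0, 0, 0.02]},
    {"delta_pos": [0.02, -0.029, 0], "rot": [0, 0, 0.02]},
    {"delta_pos": [0.02, -0.029, 0], "rot": [0, 0, 0.02]},
  ],
)

```text
t: 0.9
tool_pos: [0.2664, 0.3248, 0.2911]
tool_rot: [2.379, 2.046, -0.011]
wrist_force: [0.0, 0.6, -0.7]
finger_gap: 0.0325
```

jog_arm(
  motion=[
    {"delta_pos": [0.025, -0.035, 0], "rot": [0, 0, 0.02]},
    {"delta_pos": [0.025, -0.035, 0], "rot": [0, 0, 0.02]},
    {"delta_pos": [0.025, -0.035, 0], "rot": [0, 0, 0.02]},
    {"delta_pos": [0.025, -0.035, 0], "rot": [0, 0, 0.02]},
    {"delta_pos": [0.025, -0.035, 0], "rot": [0, 0, 0.02]},
    {"delta_pos": [0.025, -0.035, 0], "rot": [0, 0, 0.02]},
    {"delta_pos": [0.025, -0.035, 0], "rot": [0, 0, 0.02]},
    {"delta_pos": [0.025, -0.035, 0], "rot": [0, 0, 0.02]},
  ],
)

```text
t: 1.7
tool_pos: [0.4701, 0.0321, 0.2898]
tool_rot: [2.199, 2.24, -0.012]
wrist_force: [0.7, 1.1, -0.1]
finger_gap: 0.0004
```

jog_arm(
  motion=[
    {"delta_pos": [0, 0, 0]},
    {"delta_pos": [0, 0, 0]},
  ],
)

```text
invalid input at $.motion[0]: expected keys delta_pos, rot
```

```bash
cat >> h.py <<'E'
def state():
    from rig import sensors
    s=sensors.sense();p=np.load('p.npy');M=Ro.from_rotvec(s['tool_rot']).as_matrix()
    d=np.array(s['tool_pos'])-[p[0],p[1],0];c,sn=np.cos(p[2]),np.sin(p[2])
    print('t',round(s['t'],2),'pos',np.round(s['tool_pos'],4),'local',np.round([c*d[0]+sn*d[1],-sn*d[0]+c*d[1],d[2]],4),'xaxis deg',np.degrees(np.arctan2(M[1,0],M[0,0])).round(2),'z',M[:,2].round(3),'F',np.round(s['wrist_force'],1),'gap',s['finger_gap'])
E
python3 -c "from h import *;state()"
```

```text
t 1.7 pos [0.4701 0.0321 0.2898] local [-0.0731 -0.0422  0.2898] xaxis deg 91.04 z [-0.004 -0.007 -1.   ] F [ 0.7  1.1 -0.1] gap 0.00044577815205355326
```

jog_arm(
  motion=[
    {"delta_pos": [-0.003, 0.003, -0.03], "rot": [0, 0, -0.01]},
    {"delta_pos": [-0.001, 0.003, -0.03], "rot": [0, 0, 0]},
    {"delta_pos": [0, 0, -0.02], "rot": [0, 0, 0]},
    {"delta_pos": [0, 0, 0], "rot": [0, 0, 0]},
  ],
)

```text
t: 2.1
tool_pos: [0.4685, 0.0319, 0.2058]
tool_rot: [2.221, 2.218, -0.014]
wrist_force: [-0.1, 0.4, -0.8]
finger_gap: 0.0004
```

```bash
cat >> h.py <<'E'
def look(tag,sel,sh):
    from rig import vision
    p=np.load('p.npy');o=[]
    for n in('top','side'):
        d=vision.get_image(n);pickle.dump(d,open(f'{tag}_{n}.pkl','wb'));ov(d,'pics/_.png',p,sel,sh);a=cv2.imread('pics/_.png')
        o.append((a[60:460,200:600],crop(d,210,170)[60:460,200:600]) if n=='top' else (a[60:460,300:700],crop(d,210,170)[60:460,300:700]))
    cv2.imwrite(f'pics/{tag}.png',cv2.resize(cv2.vconcat([cv2.hconcat([o[0][k],o[1][k]]) for k in(0,1)]),None,fx=.75,fy=.75))
E
python3 -c "
from h import *;state();look('a',-.235,-.18)"
```

```text
t 2.1 pos [0.4685 0.0319 0.2058] local [-0.0747 -0.0424  0.2058] xaxis deg 89.94 z [-0.005 -0.008 -1.   ] F [-0.1  0.4 -0.8] gap 0.00038068675396699754
```

View pics/a.png

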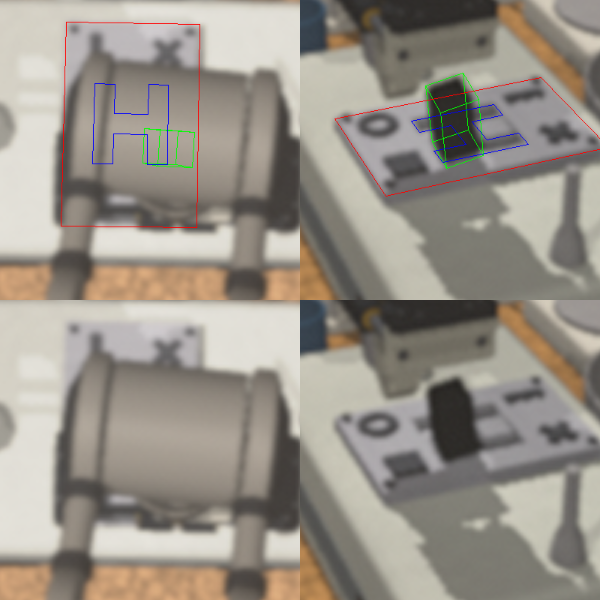

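jog_arm(
  motion=[
    {"delta_pos": [-0.003, 0.005, -0.01], "rot": [0, 0, 0]},
    {"delta_pos": [0, 0.003, -0.008], "rot": [0, 0, 0]},
    {"delta_pos": [0.005, 0, 0], "rot": [0, 0, 0]},
    {"delta_pos": [0.005, 0, 0], "rot": [0, 0, 0]},
    {"delta_pos": [0.005, 0, 0], "rot": [0, 0, 0]},
    {"delta_pos": [0.005, 0, 0], "rot": [0, 0, 0]},
  ],
)

```text
t: 2.8
tool_pos: [0.4898, 0.0414, 0.1931]
tool_rot: [2.212, 2.214, -0.003]
wrist_force: [-2.6, -0.1, 2.1]
finger_gap: 0.0006
```

```bash
python3 -c "
from h import *;state()"
```

```text
t 2.8 pos [0.4898 0.0414 0.1931] local [-0.0534 -0.0331  0.1931] xaxis deg 90.06 z [ 0.007 -0.01  -1.   ] F [-2.6 -0.1  2.1] gap 0.000562352311385951
```

jog_arm(
  motion=[
    {"delta_pos": [0.005, 0, -0.003], "rot": [0, 0, 0]},
    {"delta_pos": [0.005, 0, -0.002], "rot": [0, 0, 0]},
    {"delta_pos": [0.005, 0, -0.001], "rot": [0, 0, 0]},
    {"delta_pos": [0.005, 0, 0], "rot": [0, 0, 0]},
    {"delta_pos": [0.004, 0, 0], "rot": [0, 0, 0]},
    {"delta_pos": [0, 0, 0], "rot": [0, 0, 0]},
  ],
)

```text
t: 3.4
tool_pos: [0.5162, 0.0411, 0.1865]
tool_rot: [2.213, 2.214, -0.004]
wrist_force: [-1.3, -0.8, 2.0]
finger_gap: 0.0009
```

```bash
python3 -c "
from h import *;state();look('b',-.235,-.0)"
```

```text
t 3.4 pos [0.5162 0.0411 0.1865] local [-0.027  -0.0336  0.1865] xaxis deg 90.03 z [ 0.006 -0.01  -1.   ] F [-1.3 -0.8  2. ] gap 0.000932288701429417
```

View pics/b.png

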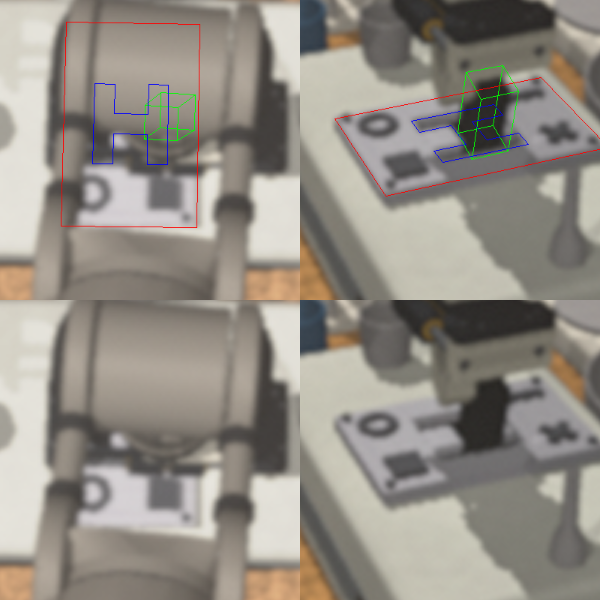

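jog_arm(
  motion=[
    {"delta_pos": [-0.02, 0, 0], "rot": [0, 0, 0]},
    {"delta_pos": [-0.01, 0, 0.02], "rot": [0, 0, 0]},
    {"delta_pos": [-0.01, 0, 0.04], "rot": [0, 0, 0]},
    {"delta_pos": [0, 0, 0.05], "rot": [0, 0, 0]},
    {"delta_pos": [-0.02, -0.04, 0.02], "rot": [0, 0, 0]},
    {"delta_pos": [-0.02, -0.04, 0], "rot": [0, 0, 0]},
    {"delta_pos": [0, -0.04, 0], "rot": [0, 0, 0]},
    {"delta_pos": [0, -0.03, 0], "rot": [0, 0, 0]},
  ],
)

```text
t: 4.3
tool_pos: [0.4333, -0.1099, 0.3224]
tool_rot: [2.197, 2.218, 0.002]
wrist_force: [-0.0, 0.0, 0.0]
finger_gap: 0.0007
```

```bash
python3 -c "
from h import *;state();look('c',-.235,.05)"
```

```text
t 4.3 pos [ 0.4333 -0.1099  0.3224] local [-0.111  -0.1839  0.3224] xaxis deg 90.56 z [ 0.015 -0.013 -1.   ] F [-0.  0.  0.] gap 0.0006571387205104977
```

View pics/c.png

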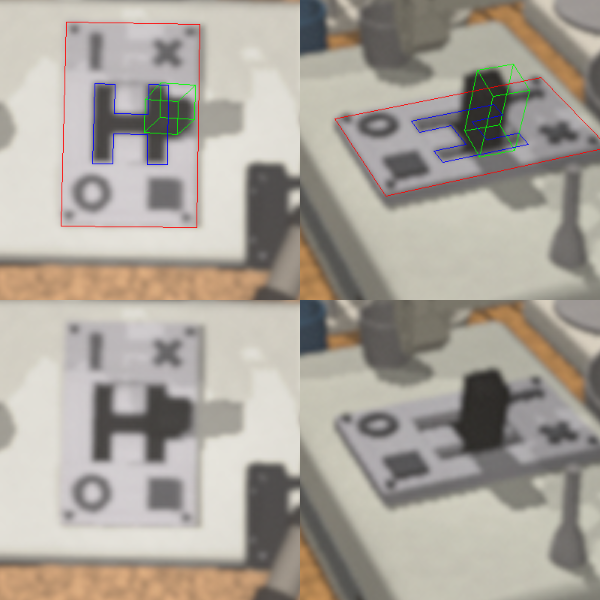

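```bash
python3 - <<'E'
from h import *
T=pickle.load(open('c_top.pkl','rb'));S=pickle.load(open('c_side.pkl','rb'));p=np.load('p.npy')
rows=[]
for sh in(-.0,-.03):
    ov(T,'pics/o1.png',p,-.235,sh);ov(S,'pics/o2.png',p,-.235,sh)
    rows.append(cv2.hconcat([cv2.imread('pics/o1.png')[120:400,250:630],cv2.imread('pics/o2.png')[120:400,350:730]]))
cv2.imwrite('pics/o4.png',cv2.vconcat(rows))
E
```

```text
(no output)
```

View pics/o4.png

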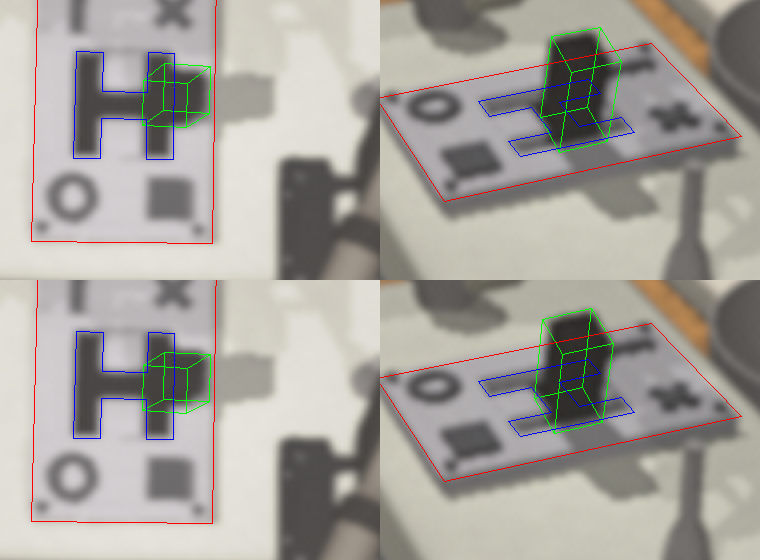

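jog_arm(
  motion=[
    {"delta_pos": [0.03, 0.025, 0], "rot": [0, 0, 0]},
    {"delta_pos": [0.03, 0.025, 0], "rot": [0, 0, 0]},
    {"delta_pos": [0.03, 0.025, 0], "rot": [0, 0, 0]},
    {"delta_pos": [0.02, 0.01, -0.03], "rot": [0, 0, 0]},
    {"delta_pos": [0, 0, -0.035], "rot": [0, 0, 0]},
    {"delta_pos": [0, 0, -0.02], "rot": [0, 0, 0]},
    {"delta_pos": [0, 0, 0], "rot": [0, 0, 0]},
  ],
)

```text
t: 5.1
tool_pos: [0.5484, -0.0179, 0.2345]
tool_rot: [2.201, 2.209, 0.009]
wrist_force: [0.6, 0.6, -0.9]
finger_gap: 0.0003
```

```bash
python3 -c "
from h import *;state();look('d',-.235,-.015)"
```

```text
t 5.1 pos [ 0.5484 -0.0179  0.2345] local [ 0.0048 -0.0928  0.2345] xaxis deg 90.21 z [ 0.021 -0.012 -1.   ] F [ 0.6  0.6 -0.9] gap 0.0003103221649736433
```

View pics/d.png

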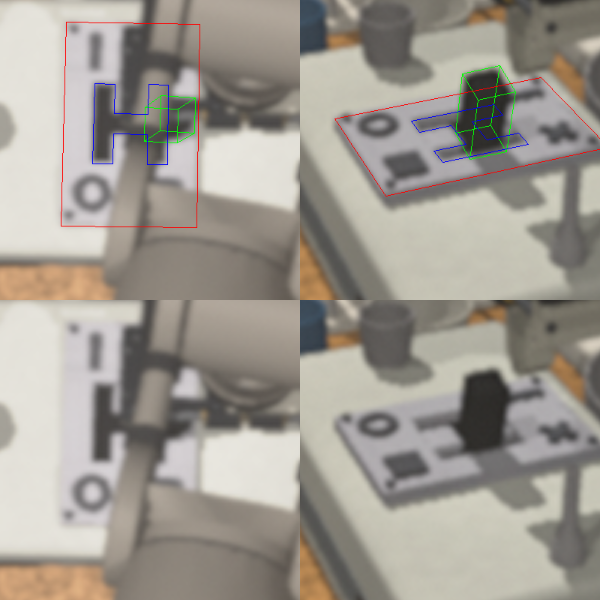

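jog_arm(
  motion=[
    {"delta_pos": [-0.006, 0, -0.025], "rot": [0, 0.02, 0]},
    {"delta_pos": [0, 0, -0.02], "rot": [0, 0, 0]},
    {"delta_pos": [0, 0, -0.002], "rot": [0, 0, 0]},
    {"delta_pos": [0, 0.004, 0], "rot": [0, 0, 0]},
    {"delta_pos": [0, 0.005, 0], "rot": [0, 0, 0]},
    {"delta_pos": [0, 0.005, 0], "rot": [0, 0, 0]},
    {"delta_pos": [0, 0.005, 0], "rot": [0, 0, 0]},
  ],
)

```text
t: 5.9
tool_pos: [0.5491, 0.001, 0.2017]
tool_rot: [2.199, 2.202, 0.011]
wrist_force: [-0.2, -0.6, 0.7]
finger_gap: 0.0003
```

```bash
python3 -c "
from h import *;state()"
```

```text
t 5.9 pos [0.5491 0.001  0.2017] local [ 0.0056 -0.074   0.2017] xaxis deg 90.08 z [ 0.026 -0.016 -1.   ] F [-0.2 -0.6  0.7] gap 0.0002706930271413095
```

jog_arm(
  motion=[
    {"delta_pos": [-0.008, 0, -0.018], "rot": [0, 0.03, 0]},
    {"delta_pos": [-0.006, 0, -0.013], "rot": [0, 0.02, 0]},
    {"delta_pos": [0, 0, 0], "rot": [0, 0, 0]},
  ],
)

```text
t: 6.2
tool_pos: [0.5337, 0.0021, 0.1688]
tool_rot: [-2.212, -2.22, 0.049]
wrist_force: [-0.4, 0.3, 1.1]
finger_gap: 0.0006
```

```bash
python3 -c "
from h import *;state()"
```

```text
t 6.2 pos [0.5337 0.0021 0.1688] local [-0.0097 -0.0727  0.1688] xaxis deg 90.22 z [-0.027 -0.016 -0.999] F [-0.4  0.3  1.1] gap 0.0006422146974508362
```

jog_arm(
  motion=[
    {"delta_pos": [0.008, 0, 0.018], "rot": [0, -0.02, 0]},
    {"delta_pos": [0, 0, 0], "rot": [0, 0, 0]},
    {"delta_pos": [0, 0, 0], "rot": [0, 0, 0]},
  ],
)

```text
t: 6.5
tool_pos: [0.5425, 0.0017, 0.1878]
tool_rot: [2.213, 2.22, -0.026]
wrist_force: [-1.0, 0.3, 0.5]
finger_gap: 0.0002
```

```bash
python3 -c "
from h import *;state()"
```

```text
t 6.5 pos [0.5425 0.0017 0.1878] local [-0.001  -0.0732  0.1878] xaxis deg 90.17 z [-0.007 -0.016 -1.   ] F [-1.   0.3  0.5] gap 0.00018524310660888034
```

jog_arm(
  motion=[
    {"delta_pos": [0, 0.005, 0], "rot": [0, 0, 0]},
    {"delta_pos": [0, 0.005, 0], "rot": [0, 0, 0]},
    {"delta_pos": [0, 0.005, 0], "rot": [0, 0, 0]},
    {"delta_pos": [0, 0.005, 0], "rot": [0, 0, 0]},
    {"delta_pos": [0, 0.005, 0], "rot": [0, 0, 0]},
  ],
)

```text
t: 7.0
tool_pos: [0.5448, 0.0242, 0.1932]
tool_rot: [2.207, 2.21, -0.024]
wrist_force: [-2.2, -2.5, 5.3]
finger_gap: 0.0004
```

```bash
python3 -c "
from h import *;state();look('e',-.12,0)"
```

```text
t 7.0 pos [0.5448 0.0242 0.1932] local [ 0.0015 -0.0507  0.1932] xaxis deg 90.07 z [ 0.003 -0.024 -1.   ] F [-2.2 -2.5  5.3] gap 0.00044622390991308887
```

View pics/e.png

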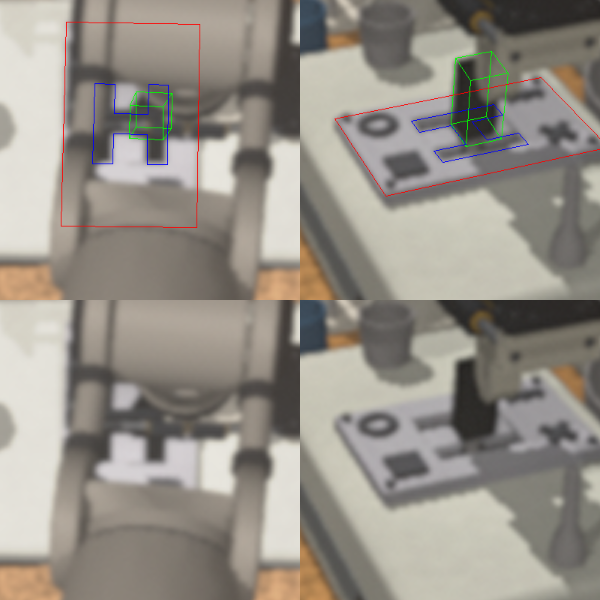

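jog_arm(
  motion=[
    {"delta_pos": [0, 0.005, -0.002], "rot": [0, 0, 0]},
    {"delta_pos": [0, 0.005, -0.002], "rot": [0, 0, 0]},
    {"delta_pos": [0, 0.005, -0.001], "rot": [0, 0, 0]},
    {"delta_pos": [0, 0.005, 0], "rot": [0, 0, 0]},
    {"delta_pos": [0, 0.005, 0], "rot": [0, 0, 0]},
  ],
)

```text
t: 7.6
tool_pos: [0.5484, 0.048, 0.197]
tool_rot: [2.196, 2.198, -0.013]
wrist_force: [-1.9, -1.8, 1.3]
finger_gap: 0.0002
```

```bash
python3 -c "
from h import *;state();look('f',.08,0)"
```

```text
t 7.6 pos [0.5484 0.048  0.197 ] local [ 0.0053 -0.0269  0.197 ] xaxis deg 90.04 z [ 0.019 -0.031 -0.999] F [-1.9 -1.8  1.3] gap 0.00021606530653786642
```

View pics/f.png

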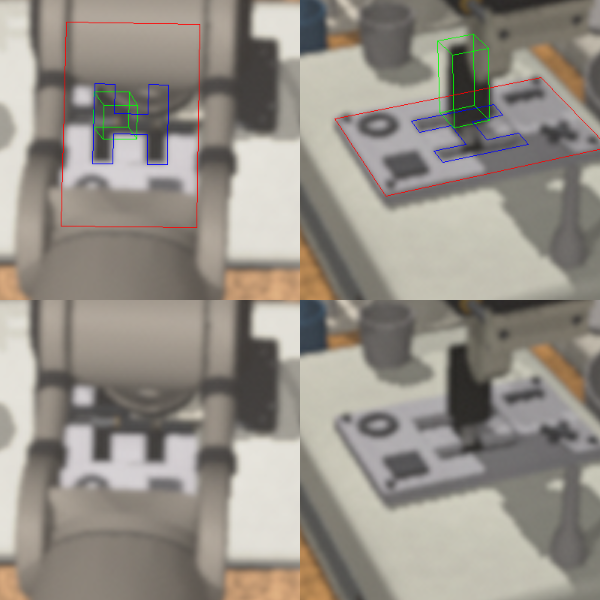

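jog_arm(
  motion=[
    {"delta_pos": [-0.004, 0.004, -0.009], "rot": [0, 0.018, 0]},
    {"delta_pos": [0, 0.005, -0.002], "rot": [0, 0, 0]},
    {"delta_pos": [0, 0.005, -0.001], "rot": [0, 0, 0]},
    {"delta_pos": [0, 0.005, -0.001], "rot": [0, 0, 0]},
  ],
)

```text
t: 8.1
tool_pos: [0.5519, 0.067, 0.193]
tool_rot: [2.192, 2.194, -0.009]
wrist_force: [0.2, -1.9, 1.5]
finger_gap: -0.0001
```

```bash
python3 -c "
from h import *;state();look('g',.18,0)"
```

```text
t 8.1 pos [0.5519 0.067  0.193 ] local [ 0.0089 -0.008   0.193 ] xaxis deg 90.03 z [ 0.024 -0.032 -0.999] F [ 0.2 -1.9  1.5] gap -8.186783231260068e-05
```

View pics/g.png

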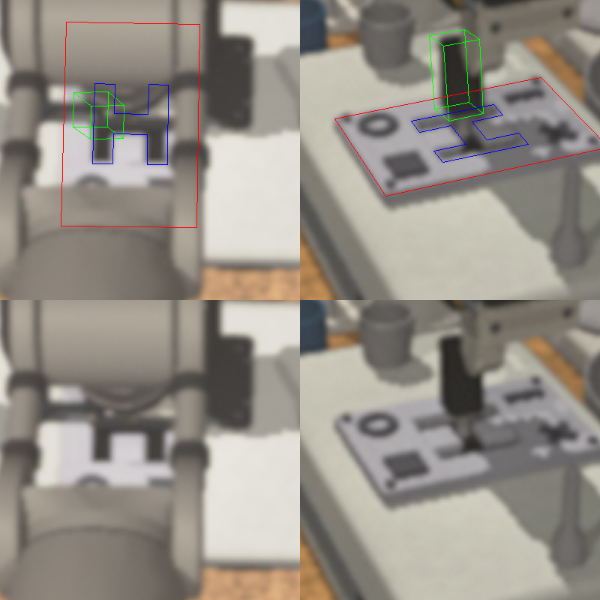

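jog_arm(
  motion=[
    {"delta_pos": [-0.006, 0.004, -0.004], "rot": [0, 0.015, 0]},
    {"delta_pos": [-0.001, 0.004, -0.002], "rot": [0, 0, 0]},
    {"delta_pos": [-0.001, 0.004, -0.001], "rot": [0, 0, 0]},
    {"delta_pos": [0, 0, 0], "rot": [0, 0, 0]},
  ],
)

```text
t: 8.6
tool_pos: [0.5422, 0.0806, 0.183]
tool_rot: [2.202, 2.206, -0.031]
wrist_force: [-0.1, -1.1, 1.2]
finger_gap: 0.0005
```

```bash
python3 -c "
from h import *;state();look('i',.23,0)"
```

```text
t 8.6 pos [0.5422 0.0806 0.183 ] local [-0.0007  0.0057  0.183 ] xaxis deg 90.11 z [ 0.003 -0.031 -1.   ] F [-0.1 -1.1  1.2] gap 0.0004961693500790583
```

View pics/i.png

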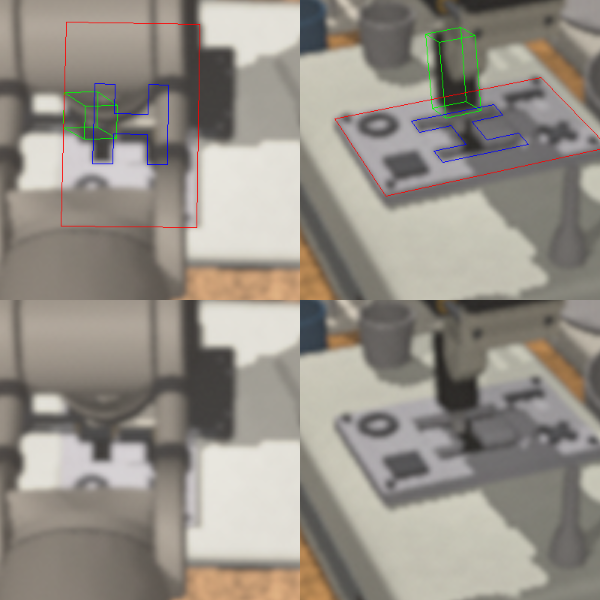

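jog_arm(
  motion=[
    {"delta_pos": [0, -0.02, 0], "rot": [0, 0, 0]},
    {"delta_pos": [0, -0.02, 0.02], "rot": [0, 0, 0]},
    {"delta_pos": [0, -0.02, 0.04], "rot": [0, 0, 0]},
    {"delta_pos": [0, -0.03, 0.04], "rot": [0, 0, 0]},
    {"delta_pos": [0, -0.04, 0.01], "rot": [0, 0, 0]},
    {"delta_pos": [0, -0.04, 0], "rot": [0, 0, 0]},
    {"delta_pos": [0, -0.04, 0], "rot": [0, 0, 0]},
  ],
)

```text
t: 9.4
tool_pos: [0.5392, -0.1304, 0.2964]
tool_rot: [2.195, 2.221, -0.033]
wrist_force: [0.0, -0.4, 0.4]
finger_gap: 0.0006
```

```bash
python3 -c "
from h import *;state();look('j',.24,0)"
```

```text
t 9.4 pos [ 0.5392 -0.1304  0.2964] local [-0.0053 -0.2052  0.2964] xaxis deg 90.66 z [-0.001 -0.028 -1.   ] F [ 0.  -0.4  0.4] gap 0.0006195182207383442
```

View pics/j.png

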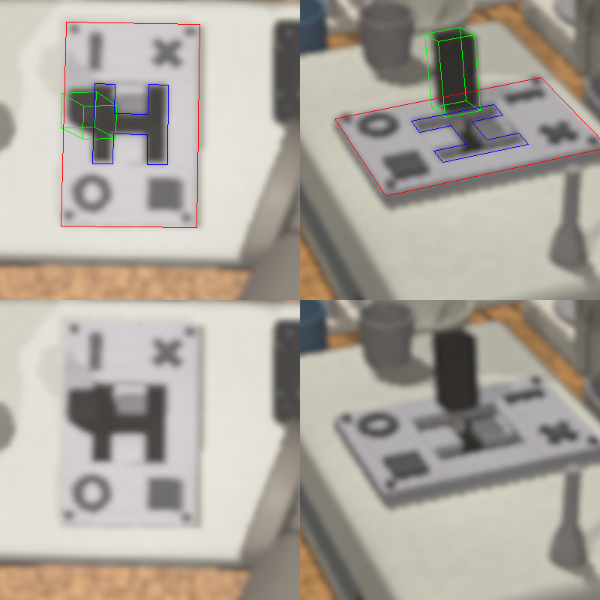

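jog_arm(
  motion=[
    {"delta_pos": [0.01, 0.03, 0.01], "rot": [0, 0, 0]},
    {"delta_pos": [0.01, 0.03, 0], "rot": [0, 0, 0]},
    {"delta_pos": [0.01, 0.03, 0], "rot": [0, 0, 0]},
    {"delta_pos": [0.01, 0.03, 0], "rot": [0, 0, 0]},
    {"delta_pos": [0.01, 0.03, 0], "rot": [0, 0, 0]},
    {"delta_pos": [0.005, 0.03, 0], "rot": [0, 0, 0]},
    {"delta_pos": [0, 0.03, 0], "rot": [0, 0, 0]},
    {"delta_pos": [0, 0, 0], "rot": [0, 0, 0]},
  ],
)

```text
t: 10.3
tool_pos: [0.5924, 0.0874, 0.3031]
tool_rot: [2.214, 2.215, -0.037]
wrist_force: [-0.2, 0.4, -1.1]
finger_gap: 0.0007
```

```bash
python3 -c "
from h import *;state()"
```

```text
t 10.3 pos [0.5924 0.0874 0.3031] local [0.0496 0.0121 0.3031] xaxis deg 90.05 z [-0.01  -0.024 -1.   ] F [-0.2  0.4 -1.1] gap 0.0006891173808315103
```

jog_arm(
  motion=[
    {"delta_pos": [0, 0.012, -0.02], "rot": [0, 0, 0]},
    {"delta_pos": [0, 0.012, -0.035], "rot": [0, 0, 0]},
    {"delta_pos": [0, 0, -0.03], "rot": [0, 0, 0]},
    {"delta_pos": [0, 0, -0.015], "rot": [0, 0, 0]},
    {"delta_pos": [0, 0, 0], "rot": [0, 0, 0]},
    {"delta_pos": [0, 0, 0], "rot": [0, 0, 0]},
  ],
)

```text
t: 10.9
tool_pos: [0.5903, 0.1138, 0.2]
tool_rot: [2.211, 2.219, -0.038]
wrist_force: [0.3, -0.4, 0.0]
finger_gap: 0.0006
```

```bash
python3 -c "
from h import *;state()"
```

```text
t 10.9 pos [0.5903 0.1138 0.2   ] local [0.0477 0.0385 0.2   ] xaxis deg 90.22 z [-0.011 -0.023 -1.   ] F [ 0.3 -0.4  0. ] gap 0.0005821361071839684
```

Now push toward the robot.

jog_arm(
  motion=[
    {"delta_pos": [0, -0.002, -0.013], "rot": [0, 0, 0]},
    {"delta_pos": [-0.005, 0, 0], "rot": [0, 0, 0]},
    {"delta_pos": [-0.005, 0, 0], "rot": [0, 0, 0]},
    {"delta_pos": [-0.005, 0, 0], "rot": [0, 0, 0]},
    {"delta_pos": [-0.005, 0, 0], "rot": [0, 0, 0]},
    {"delta_pos": [-0.005, 0, 0], "rot": [0, 0, 0]},
    {"delta_pos": [-0.005, 0, 0], "rot": [0, 0, 0]},
  ],
)

```text
t: 11.6
tool_pos: [0.5605, 0.111, 0.1901]
tool_rot: [2.208, 2.214, -0.027]
wrist_force: [2.3, -0.2, -1.4]
finger_gap: 0.0003
```

```bash
python3 -c "
from h import *;state();look('k',.235,-.05)"
```

```text
t 11.6 pos [0.5605 0.111  0.1901] local [0.018  0.0359 0.1901] xaxis deg 90.14 z [-0.002 -0.023 -1.   ] F [ 2.3 -0.2 -1.4] gap 0.00027105634282071056
```

View pics/k.png

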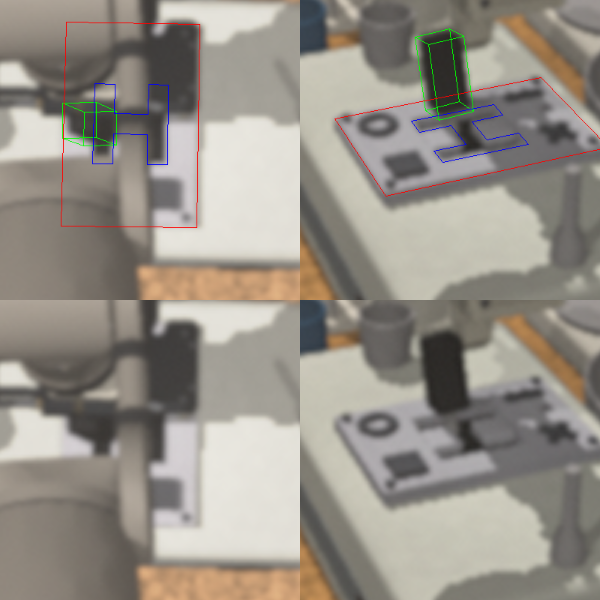

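jog_arm(
  motion=[
    {"delta_pos": [-0.005, 0, -0.002], "rot": [0, 0, 0]},
    {"delta_pos": [-0.005, 0, -0.001], "rot": [0, 0, 0]},
    {"delta_pos": [-0.005, 0, 0], "rot": [0, 0, 0]},
    {"delta_pos": [-0.005, 0, 0], "rot": [0, 0, 0]},
    {"delta_pos": [-0.005, 0, 0], "rot": [0, 0, 0]},
  ],
)

```text
t: 12.2
tool_pos: [0.5352, 0.1109, 0.1875]
tool_rot: [2.207, 2.212, -0.023]
wrist_force: [2.5, -0.3, -1.3]
finger_gap: 0.0004
```

```bash
python3 -c "
from h import *;state();look('l',.235,-.22)"
```

```text
t 12.2 pos [0.5352 0.1109 0.1875] local [-0.0074  0.0361  0.1875] xaxis deg 90.14 z [ 0.002 -0.023 -1.   ] F [ 2.5 -0.3 -1.3] gap 0.0003896366734126071
```

View pics/l.png

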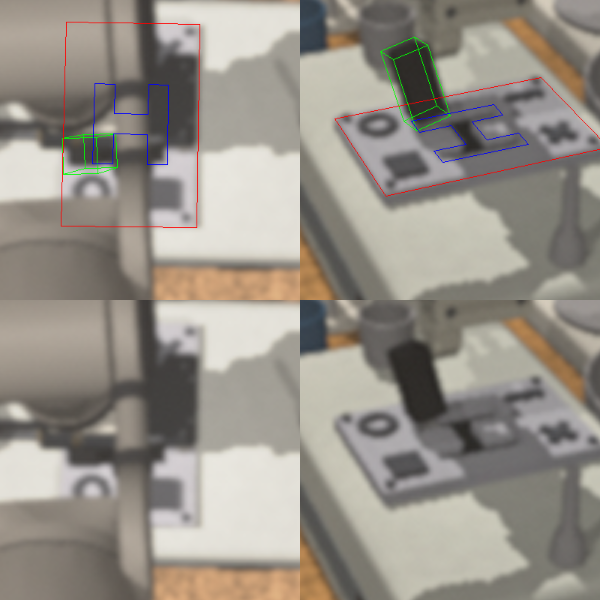

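Lever is around −0.2. Pushing on to the stop, watching the force.

jog_arm(
  motion=[
    {"delta_pos": [-0.003, 0, 0], "rot": [0, 0, 0]},
    {"delta_pos": [-0.003, 0, 0], "rot": [0, 0, 0]},
    {"delta_pos": [-0.003, 0, 0], "rot": [0, 0, 0]},
  ],
)

```text
t: 12.6
tool_pos: [0.5252, 0.1109, 0.1874]
tool_rot: [2.207, 2.212, -0.025]
wrist_force: [2.4, 0.9, -0.8]
finger_gap: 0.0001
```

jog_arm(
  motion=[
    {"delta_pos": [-0.003, 0, 0], "rot": [0, 0, 0]},
    {"delta_pos": [-0.002, 0, 0], "rot": [0, 0, 0]},
  ],
)

```text
t: 12.8
tool_pos: [0.5198, 0.1108, 0.1874]
tool_rot: [2.207, 2.212, -0.025]
wrist_force: [2.9, 0.2, -0.3]
finger_gap: 0.0004
```

jog_arm(
  motion=[
    {"delta_pos": [-0.002, 0, 0], "rot": [0, 0, 0]},
  ],
)

```text
t: 12.9
tool_pos: [0.518, 0.1108, 0.1875]
tool_rot: [2.207, 2.212, -0.023]
wrist_force: [5.0, -0.9, -3.1]
finger_gap: 0.0006
```

```bash
python3 -c "
from h import *;state();look('m',.235,-.28)"
```

```text
t 12.9 pos [0.518  0.1108 0.1875] local [-0.0246  0.0361  0.1875] xaxis deg 90.14 z [ 0.002 -0.023 -1.   ] F [ 5.  -0.9 -3.1] gap 0.0005985044885744189
```

View pics/m.png

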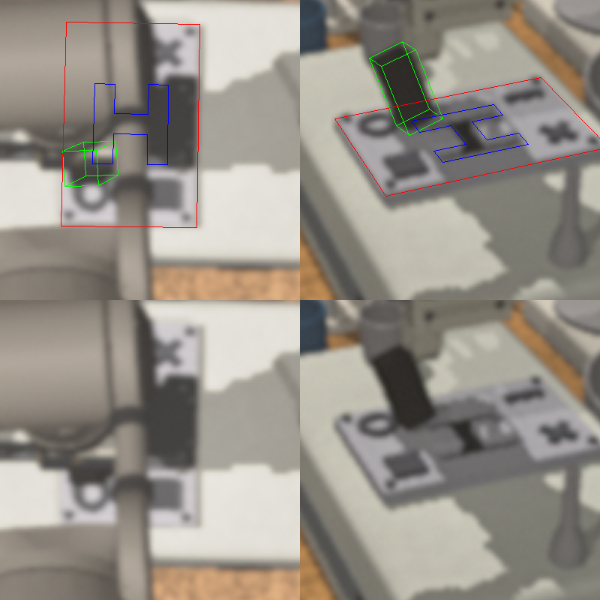

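jog_arm(
  motion=[
    {"delta_pos": [-0.003, 0, 0], "rot": [0, 0, 0]},
    {"delta_pos": [-0.003, 0, 0], "rot": [0, 0, 0]},
  ],
)

```text
t: 13.2
tool_pos: [0.5149, 0.1109, 0.1881]
tool_rot: [2.204, 2.208, -0.015]
wrist_force: [10.8, -0.4, -3.4]
finger_gap: 0.0009
```

At the stop (force climbing to 11 N). Backing off and checking.

jog_arm(
  motion=[
    {"delta_pos": [0.015, 0, 0], "rot": [0, 0, 0]},
    {"delta_pos": [0.02, 0, 0.01], "rot": [0, 0, 0]},
    {"delta_pos": [0.01, 0, 0.04], "rot": [0, 0, 0]},
    {"delta_pos": [0, 0, 0.05], "rot": [0, 0, 0]},
    {"delta_pos": [0, -0.04, 0.03], "rot": [0, 0, 0]},
    {"delta_pos": [0, -0.05, 0], "rot": [0, 0, 0]},
    {"delta_pos": [0, -0.05, 0], "rot": [0, 0, 0]},
    {"delta_pos": [0, -0.05, 0], "rot": [0, 0, 0]},
  ],
)

```text
t: 14.0
tool_pos: [0.5531, -0.0768, 0.3217]
tool_rot: [2.199, 2.232, -0.033]
wrist_force: [1.3, 0.0, -0.2]
finger_gap: 0.0003
```

jog_arm(
  motion=[
    {"delta_pos": [0, -0.03, 0], "rot": [0, 0, 0]},
    {"delta_pos": [0, -0.02, 0], "rot": [0, 0, 0]},
    {"delta_pos": [0, 0, 0], "rot": [0, 0, 0]},
    {"delta_pos": [0, 0, 0], "rot": [0, 0, 0]},
  ],
)

```text
t: 14.4
tool_pos: [0.5489, -0.1339, 0.3205]
tool_rot: [2.214, 2.228, -0.04]
wrist_force: [0.1, 0.4, 0.0]
finger_gap: 0.0004
```

```bash
python3 -c "
from h import *;state();look('n',.235,-.28)
for n in('top','side'):cv2.imwrite(f'pics/n_{n}.png',pickle.load(open(f'n_{n}.pkl','rb'))['image'][:,:,::-1])"
```

```text
t 14.4 pos [ 0.5489 -0.1339  0.3205] local [ 0.0044 -0.2089  0.3205] xaxis deg 90.36 z [-0.018 -0.018 -1.   ] F [0.1 0.4 0. ] gap 0.000363329657626501
```

View pics/n.png

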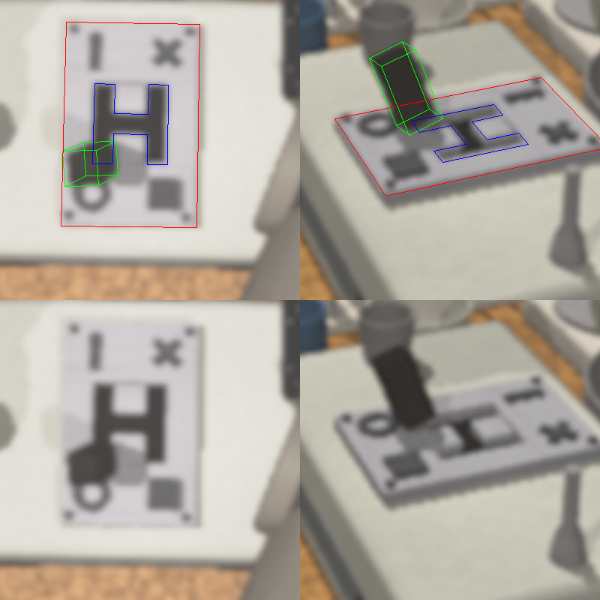

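View pics/n_top.png

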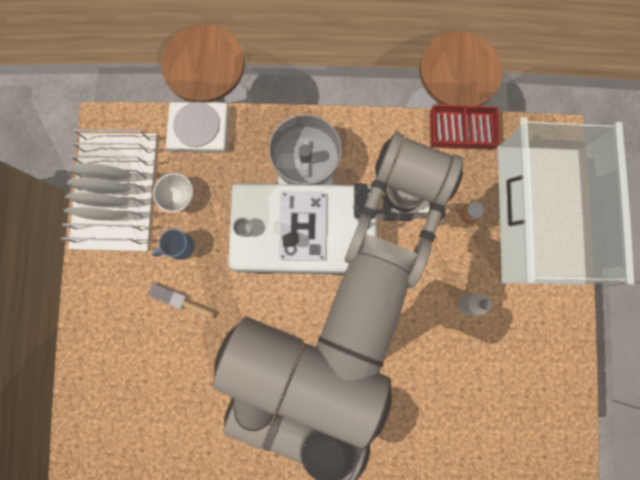

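```bash
python3 - <<'E'
from h import *
T=pickle.load(open('n_top.pkl','rb'));S=pickle.load(open('n_side.pkl','rb'));p=np.load('p.npy')
rows=[]
for sh in(-.24,-.29):
    ov(T,'pics/o1.png',p,.225,sh);ov(S,'pics/o2.png',p,.225,sh)
    rows.append(cv2.hconcat([cv2.imread('pics/o1.png')[150:430,250:630],cv2.imread('pics/o2.png')[80:360,300:680]]))
cv2.imwrite('pics/o5.png',cv2.vconcat(rows))
E
```

```text
(no output)
```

View pics/o5.png

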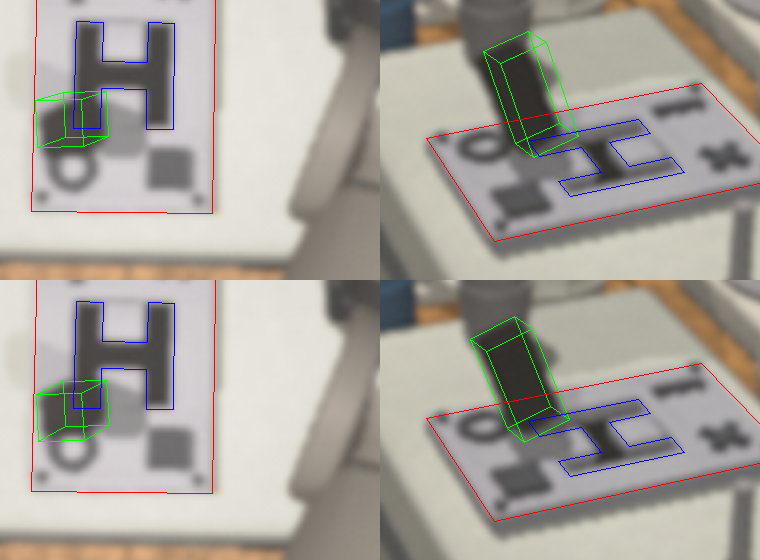

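View pics/n_side.png

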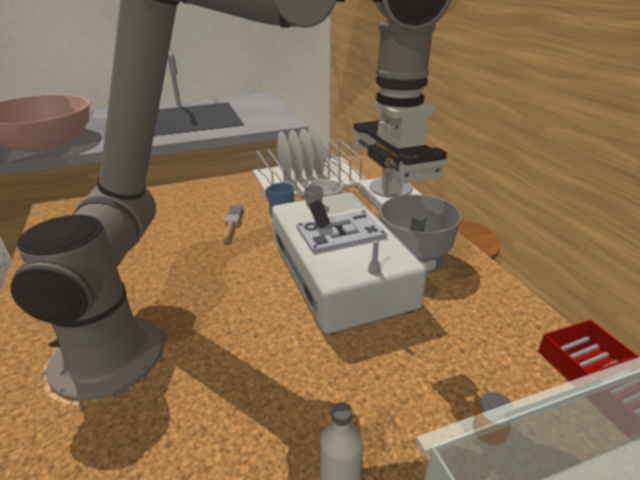

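The -0.29 overlay matches the lever in both views. The bystanders have not moved and the arm is clear, so I'm handing in.

```bash
python3 -c "
from rig import robot;print(robot.sign_off())"
```

```text
the job is handed in; nothing more can be done
None
```

The lever is in the left near slot, the one with the ring, and at the slot's end. I handed the job in at about 14.5 s of the 59 s allowed. I pushed it with shut fingers only: out of the right near half, across the middle lane, then towards the robot. It was never pinched.

- **End position:** pushing on at the slot's end raised the wrist force from about 2.5 N to 11 N, so the lever was against the stop. After I backed off, the pictures from both cameras fit a tilt of about -0.29 along the slot and +0.23 to the left. Angles read from the pictures are good to about 0.02 rad.
- **Surroundings:** the measuring cup, mouthpiece and other bystanders look unmoved. The arm stands clear with about 0 N on the wrist.
- **Close call:** on the way down beside the lever, one correction overshot and the fingertips came to about 4 mm above the gate plate. The wrist force stayed near 1 N, so I saw no sign of contact.

No check failed or disagreed.

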